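Zero the burr dial of a baby-cereal mill and set it three clicks open

ROBOT

A 6-joint arm with a two-finger parallel gripper is mounted at the origin on the work surface. World frame = base frame: x ahead of the robot, y to its left, z up, the work surface at z = 0. Lengths are in mm, angles in rad, forces in N, time in s.
With the tool pointing down it reaches from about 300 to 775 mm from the base axis. Payload 14.6 kg.
Tool frame: the origin (TCP) lies where the fingers leave the gripper's body, on its centre line; the fingertips stand 97 mm ahead of it and the grasp point (between the pads) lies ahead of it (grip_depth is the z of the grasp point in the tool frame, in mm); z points along the fingers, y is the line along which they close (so a half turn about z gives the same grasp; the last joint's range is limited). The gripper opens to 94 mm and grips with 3 to 60 N. Pads are 16 mm wide; open, the fingers measure 119 mm over their backs; the gripper's body (75 mm by 177 mm) begins 78 mm behind the grasp point.
Start: joints at [-1.247, 0.3, 1.521, -0, 1.321, -0.067], TCP at [209.503, -508.526, 302.646] pointing down, gripper open.
Joint ranges: [-3.03, 3.03], [-0.79, 2.21], [0.23, 2.52], [-1.04, 4.18], [0, 3.07], [-2.55, 2.55]. Speed limits (rad/s): [2.22, 2.22, 2.57, 3.14, 3.14, 3.14].

INTERFACE

Orientations are given as [roll, pitch, yaw] about the fixed x, y, z axes, in that order (R = Rz(yaw) Ry(pitch) Rx(roll)).
In Python, from cell import read_state, camera, sign_off, regions_of, spot_point, grip_depth gives the robot as it stands. The module is installed in compiled form; this text tells all that it offers.
- The arm moves only by the tool send_rows, never from a script. Its argument "series" is a list of rows, each a list of 3 entries, a list of its own where there are three numbers: the shift along the world's x, y, z in mm, then the turn about the world's z in degrees, then the closure, from -1 (fully open) to 1 (shut), so that 0 is half open. A call has 1 to 12 rows; each row shifts and turns the commanded pose from where the row before left it; what a row does not reach is not made up. A row lasts 1/10 s, in which the tool goes at most 50 mm and 8.59 degrees, less where a joint would pass 70% of its speed; a pose out of reach is approached as far as the arm can. A call is refused whole if a number of a shift passes 50 or a number of a turn 8.59, either way. A call with a gripper value outside its range is refused whole. The fingers move at their own pace and stop on an object; "squeeze" is the grip in N (left out, the last holds). Time passes only in rows, so rows that do not move let the fingers close. It gives the time, the measured TCP pose, the force, the opening and the grip force at its end, in the units of the state.
- read_state(): the state, without advancing time (a new reading comes with each control period).
- camera(name): name is "scene" or "top" or "wrist"; returns a dict with "color" (384x512x3 uint8, blue, green, red), "fx", "fy", "cx", "cy" (pixels), "camera_from_world" (4x4, takes a point from world to camera coordinates). Camera axes: x right, y down, z forward; pixel columns grow to the right and rows downward; lengths in mm; the calibration is good to about 2 mm. A picture is of the moment at which its call begins. There is no depth.
- sign_off(): hands the job in; it is judged then, once.
Trained networks look in a picture, given as the dict that the camera call returned (one of the last four; its "shot" number tells which), for a name from the list of things; names that differ only in an ending like _2 or _b are one class to them, and where a whole thing is asked for, a point or a joint stands for the part that bears it (a point fixed in the world has none). Each returns a list of dicts, best first, with "confidence" (0 to 1); they miss things now and then, are a little off and sometimes report something else, mostly with a low value. They report only what shows in the picture. A call takes as long as a camera call.
- regions_of(thing, picture): "mask" (384x512 bool, what is visible of it).
- spot_point(thing, picture): "point" ([x, y, z] in mm, in the coordinates of the camera as it stood for that picture, good to about 4 mm: a listed point, or the origin of a listed thing).
The state is a dict: "clock": time; "joints": joint angles; "qd": joint speeds; "effort": joint torques, N m; "eef_pos": TCP position; "eef_rot": TCP orientation; "wrist_force": force on the tool from outside, world axes, zero at the start; "moment": the same for the moment, N m; "finger_gap": finger opening in mm; "finger_force": force on a finger pad.
Only numpy, scipy, OpenCV 4.12 (cv2) and the standard library are available. Lean on these libraries where they do the work, as an engineer would, in place of code of your own. Each camera call takes 0.05 s, during which the arm holds its last target. There are 200 camera calls.

TASK

Reset the grind of the baby-cereal mill: turn its bar-grip dial clockwise (seen from above) until you feel it come up against its stop, without forcing it, then turn it back exactly three clicks. Then slide the lock tab beside it fully home toward the dial and let go, leaving the other things on the dresser where they are.

Things in the scene. Friction and masses are not known exactly. Their poses are not given: they have to be found in the camera images.
- mill: baby-cereal mill fixed to the dresser: white plastic housing, flat top 80 mm above the dresser. Origin on the dresser surface under the dial's axis; x points from the dial towards the clear hopper, y from the dial to the lock tab, z up. The housing spans x -60 to 130, y -75 to 115 mm; the hopper (72 mm across, axis at x 92, y 20 mm) rises 56 mm above its top.
- dial_grip (a point): point on the upright dial axis in the dial's grey bar grip, 112 mm above the dresser; its frame turns with the dial: x along the bar, z up. Bar 52 mm long, 14 mm wide, top 123 mm above the dresser, on a round disc 60 mm across whose top is 92 mm above it. A white nib on top marks the +x end. The dial can be turned and let go at any point, and regripped.
- dial: the dial (origin on its axis, 82 mm above the dresser, turns with it). It moves in clicks of 20 degrees: up to about 0.07 N m to climb out of a rest, then it snaps into the next and settles there by itself when let go. Clockwise from above leads to the stop, 2 to 4 clicks from where the dial stands at the start.
- mill_axis (a point): point on the dial axis at the housing top (80 mm up), fixed to the mill. The hard stop (burrs touching) is hidden inside, at an angle that differs from mill to mill. It lies 2 degrees beyond the last rest; that rest is click zero. Against it the torque climbs by about 0.07 N m per degree and does not fall off as a click does; more than 0.25 N m on it damages the burrs.
- lock_tab (a point): centre of the grey lock tab, an upright block 26 mm (mill x) by 12 mm (mill y) by 24 mm tall on the housing top, centre 93 mm above the dresser. It slides along the mill's y only: at the start 88 mm from the dial axis, locked 68 mm from it (pushed 20 mm toward the dial, to its end). Friction about 2 N; stays where it is left.
- lock (a joint): travel of the lock tab in m: 0 open (away from the dial), 0.020 fully locked, growing as it moves toward the dial (the mill's -y).
- canister: bystander: small closed ceramic canister, 84 mm across, 105 mm tall, standing; origin under its centre
- sippy_lid: bystander: stainless steel sippy lid set aside, 72 mm across, 38 mm tall with its spout up; origin under its centre
- sippy_cup: bystander: stainless steel cup with a handle, 72 mm across, 100 mm tall, open, standing; origin under its centre
- teether: bystander: green hard silicone teether ring lying flat, 93 mm across, 21 mm thick at its knobs; origin under its centre
- spoon: bystander: feeding spoon, 150 mm long, lying; origin under its centre
- jar: bystander: glass jar with cap, 60 mm across, 75 mm tall, standing; origin under its centre

How it is judged (in metres and radians):
On the way, in this order (a step that is already met when the one before it is completed fails the run):
1. the dial is pressed against its clockwise stop (contact force between dial_lug and stop_lug above 1.5 N), for 0.1 s.
2. the dial rests three clicks back from the stop (distance between dial_ref and stop_ref between 0.0447 and 0.0551 m), for 0.3 s.
3. the lock tab is slid home (value of joint lock above 0.017 m), for 0.2 s.
At the end, for the whole second after the job is handed in: the dial stands three clicks (60 degrees, within about 6.5 degrees) back from its last rest at the stop, and the lock tab is home (at least 17 of its 20 mm) (all of step 2 and value of joint lock above 0.017 m); the robot touches nothing.
It fails at once if the dial is forced against its stop (more than about 0.25 N m) (contact force between dial_lug and stop_lug above 18 N).
It fails at once if another thing on the dresser is disturbed (moved more than 25 mm) (distance of any of canister, sippy_lid, sippy_cup, teether, spoon, jar from where it was at the start of the episode above 0.025 m).
It also fails if it takes over 72 s, if anything falls off the work surface, if the arm or the gripper's body presses on something with over 40 N, if the wrist force passes 120 N, or if a joint passes its speed limit or range.

## Working session

There is one attempt and no reset: what is moved stays moved. The work goes in short steps, Python scripts to look and compute and a tool call to move; the robot and the scene stay as the last step left them, time stands still between calls to the robot, and variables do not carry over. Pictures are saved under pics/ and viewed, at most 10 in all, crops included, and the job is handed in when it is done.

Besides the shell and the picture viewer there is one more tool, called after "Emit:" as name([rows], argument=value, ...), one row to a line, values as JSON. send_rows: Moves the arm, as the interface text tells. Its arguments: {"type":"object","properties":{"series":{"type":"array"},"squeeze":{"type":"number"}},"required":["series"]}

```bash
mkdir -p pics; cat > h.py <<'E'
import numpy as np, cv2
from cell import *
def w(pic,p):
    return (np.linalg.inv(pic["camera_from_world"])@np.r_[p,1])[:3]
def look(names,cams=("top","scene")):
    P={}
    for c in cams:
        P[c]=camera(c)
        for n in names:
            r=spot_point(n,P[c])
            if r: print(c,n,w(P[c],r[0]["point"]).round(1),round(r[0]["confidence"],2))
            else: print(c,n,None)
    return P
def ray(pic,u,v,z):
    T=np.linalg.inv(pic["camera_from_world"]); d=T[:3,:3]@np.array([(u-pic["cx"])/pic["fx"],(v-pic["cy"])/pic["fy"],1]); o=T[:3,3]
    return o+d*(z-o[2])/d[2]
def px(pic,p):
    q=(pic["camera_from_world"]@np.r_[p,1])[:3]; return q[0]/q[2]*pic["fx"]+pic["cx"],q[1]/q[2]*pic["fy"]+pic["cy"]
E
python3 - <<'E'
from h import *
P=look("mill dial_grip dial mill_axis lock_tab canister sippy_lid sippy_cup teether spoon jar".split())
cv2.imwrite("pics/a.png",P["top"]["color"]);cv2.imwrite("pics/b.png",P["scene"]["color"])
print(grip_depth,read_state())
E
```

```text
top mill [547.9 -40.9  -0.6] 0.62
top dial_grip [544.  -46.6 113.4] 0.68
top dial [546.4 -48.1  81.4] 0.57
top mill_axis None
top lock_tab [527.6  39.   96. ] 0.41
top canister [ 4.857e+02 -4.386e+02 -4.000e-01] 0.69
top sippy_lid [ 684.7 -159.9    1.2] 0.78
top sippy_cup [ 662.6 -430.1    3.3] 0.95
top teether [420.6 -13.8  -4.2] 0.86
top spoon [650.5 416.3  -4.6] 0.92
top jar [472.1 415.4  -2.6] 0.89
scene mill [549.5 -43.8  -4.7] 0.63
scene dial_grip [551.9 -42.5 108.7] 0.76
scene dial [549.7 -41.4  80.9] 0.78
scene mill_axis [552.6 -45.1  76.2] 0.66
scene lock_tab [521.9  46.1  91.6] 0.5
scene canister [ 491.3 -438.1   -1.3] 0.66
scene sippy_lid [ 687.8 -166.8    0.7] 0.62
scene sippy_cup [ 661.2 -424.     1.3] 0.68
scene teether None
scene spoon [652.2 420.   -0.8] 0.43
scene jar [476.6 418.4  -1.3] 0.89
78.39999999999999 {'clock': 1.2, 'joints': array([-1.24662030e+00,  2.99909292e-01,  1.52102053e+00, -3.90722895e-05,
        1.32071624e+00, -6.66241681e-02]), 'qd': array([-0.00072974, -0.00107315, -0.00095973,  0.00078885,  0.00129972,
       -0.000453  ]), 'effort': array([-2.01050818e-03, -5.31674016e+01, -3.52917731e+01,  7.08047929e-02,
        2.13481765e-02, -2.28788082e-06]), 'eef_pos': array([ 209.48372378, -508.52389084,  302.6317906 ]), 'eef_rot': array([-3.14153684e+00,  3.42167199e-05,  3.90809868e-01]), 'wrist_force': array([ 0.56792009,  0.87450601, -0.49813641]), 'moment': array([ 0.02829159, -0.0086067 ,  0.00110404]), 'finger_force': 0.0, 'finger_gap': 94.02214637472082}
```

View pics/a.png

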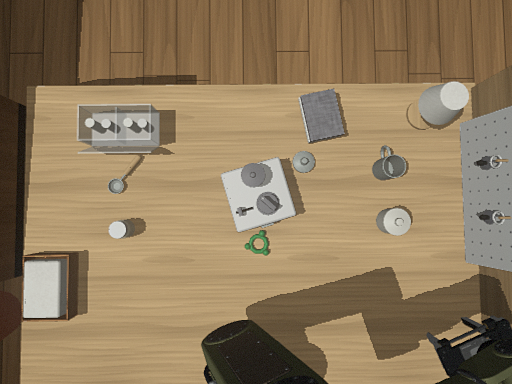

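View pics/b.png

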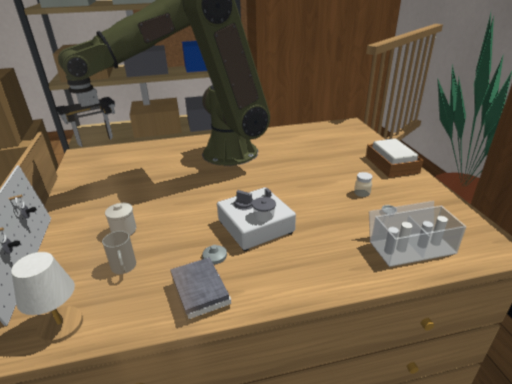

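The top view shows the mill around (258,195). The dial is at (268,203), the tab at (243,210) and the hopper at (256,174), so the mill yaw is about 15°. The scene view agrees. Next I'll move above the mill and use the wrist camera.

Emit:
send_rows([
  [[28,38,0],0,-1],
  [[28,38,0],0,-1],
  [[28,38,0],0,-1],
  [[28,38,0],0,-1],
  [[28,38,0],0,-1],
  [[28,38,0],0,-1],
  [[28,38,0],0,-1],
  [[28,38,0],0,-1],
  [[28,38,0],0,-1],
  [[28,38,0],0,-1],
  [[28,38,0],0,-1],
  [[25,38,0],0,0],
])

```text
clock: 2.4
eef_pos: [543.5, -50.6, 302.7]
eef_rot: [3.141, -0.0, 0.391]
wrist_force: [0.2, -0.7, -0.3]
finger_gap: 88.9
finger_force: 0.0
```

```bash
python3 - <<'E'
from h import *
P=look("mill dial_grip dial mill_axis lock_tab".split(),("wrist","top"))
cv2.imwrite("pics/c.png",P["wrist"]["color"])
s=read_state();print(s["clock"],s["eef_pos"],s["eef_rot"],s["finger_gap"],s["joints"]); p=P["wrist"]
print(p["camera_from_world"].round(2),p["fx"])
for n in("dial_grip","lock_tab"):
    r=regions_of(n,p)
    if r:
        m=r[0]["mask"];print(n,m.sum(),cv2.minAreaRect(np.argwhere(m)[:,::-1].astype(np.float32)))
E
```

```text
wrist mill [ 5.499e+02 -4.400e+01  2.000e-01] 0.78
wrist dial_grip [547.8 -43.4 107.5] 0.76
wrist dial [547.7 -42.3  84.6] 0.7
wrist mill_axis [548.8 -42.9  80.6] 0.77
wrist lock_tab [525.7  38.2  90.5] 0.82
top mill None
top dial_grip None
top dial None
top mill_axis None
top lock_tab None
3.0 [542.31524714 -53.09391132 302.81886106] [ 3.14145023e+00 -2.31730513e-04  3.89837438e-01] 47.54603024083623 [-1.64809506e-01  2.88330715e-01  1.53552139e+00  1.00010436e-06
  1.31746855e+00  1.01614915e+00]
[[ 3.8000e-01 -9.2000e-01 -0.0000e+00 -2.5390e+02]
 [-9.0000e-01 -3.7000e-01  2.5000e-01  4.4259e+02]
 [-2.3000e-01 -1.0000e-01 -9.7000e-01  5.1154e+02]
 [ 0.0000e+00  0.0000e+00  0.0000e+00  1.0000e+00]] 342.1229015594973
dial_grip 3604 ((250.2000274658203, 173.60000610351562), (67.08203887939453, 65.29318237304688), 26.56505012512207)
lock_tab 619 ((148.67214965820312, 164.60655212402344), (20.280006408691406, 32.59286880493164), 5.194429397583008)
```

View pics/c.png

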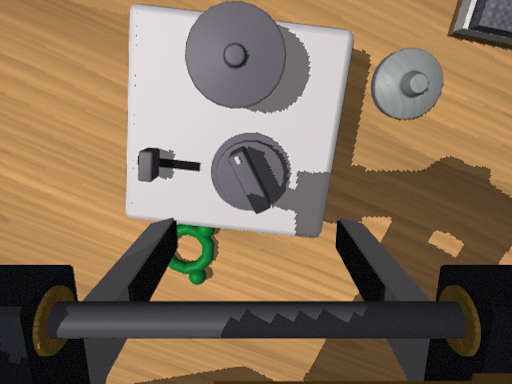

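The wrist view shows the tab at (149,165), the slot running to (200,167), the dial disc at (251,172), and the bar from its nib (237,157) to its far end (262,208).

```bash
python3 - <<'E'
from h import *
p=camera("wrist")
c={n:ray(p,*uv,80) for n,uv in dict(hl=(133,7),hr=(352,33),fl=(127,217),fr=(322,236)).items()}
for k,v in c.items(): print(k,v.round(1))
for a,b in(("hl","hr"),("fl","fr"),("hl","fl"),("hr","fr")):
    d=c[b]-c[a];print(a,b,np.linalg.norm(d),np.degrees(np.arctan2(d[1],d[0])))
g=cv2.resize(p["color"][130:230,120:310],None,fx=4,fy=4,interpolation=cv2.INTER_CUBIC)
# model overlay
yaw=np.radians(15);o=np.array([549,-43.5])
def R(a):return np.array([[np.cos(a),-np.sin(a)],[np.sin(a),np.cos(a)]])
def dr(pts,z,a,col):
    q=[px(p,np.r_[o+R(a)@np.array(t),z]) for t in pts]
    cv2.polylines(g,[((np.array(q)-[120,130]+.5)*4).astype(np.int32)],True,col,1)
n=ray(p,237,157,123);f=ray(p,261,206,123);print(n,f)
th=np.arctan2(n[1]-f[1],n[0]-f[0]);print("bar",np.degrees(th))
dr([(26,7),(26,-7),(-26,-7),(-26,7)],123,th,(0,0,255))
t=np.linspace(0,6.28,40);dr(np.c_[30*np.cos(t),30*np.sin(t)],92,0,(0,255,0))
dr([(13,94),(13,82),(-13,82),(-13,94)],105,yaw,(255,0,0))
cv2.imwrite("pics/d.png",g)
E
```

```text
hl [639.4  94.8  80. ]
hr [689.3 -77.5  80. ]
fl [465.3  46.8  80. ]
fr [ 517.7 -130.7   80. ]
hl hr 179.41263464987648 -73.86121368180314
fl fr 185.1054377012385 -73.56073317847348
hl fl 180.57084915048614 -164.58014731533788
hr fr 179.61852532139005 -162.76876188735022
[565.03626142 -27.46774408 123.        ] [535.55032884 -59.75136559 123.        ]
bar 47.5932888039201
```

View pics/d.png

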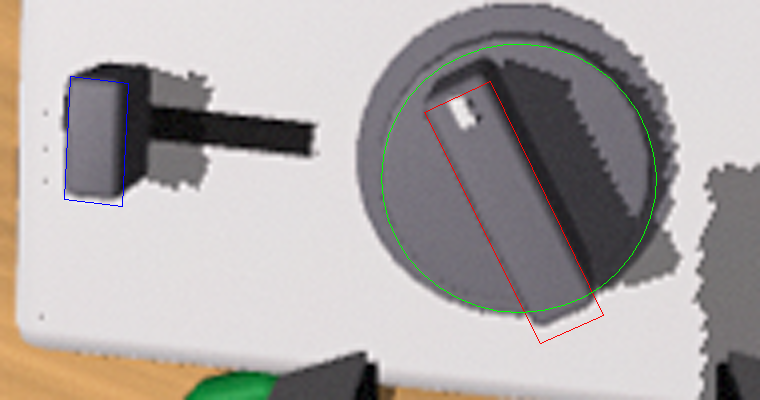

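Emit:
send_rows([
  [[3,4,0],8.5,0],
  [[3,4,0],8.5,0],
  [[2,3,0],8.3,0],
  [[0,0,-20],0,0],
  [[0,0,-20],0,0],
  [[0,0,0],0,0],
  [[0,0,0],0,0],
])

```text
clock: 3.85
eef_pos: [550.6, -41.6, 263.2]
eef_rot: [-3.142, -0.0, 0.832]
wrist_force: [0.4, 0.4, -0.0]
finger_gap: 46.8
finger_force: 0.0
```

```bash
python3 - <<'E'
from h import *
P=look("dial_grip dial mill_axis lock_tab".split(),("wrist",))
cv2.imwrite("pics/e.png",P["wrist"]["color"])
s=read_state();print(s["clock"],s["eef_pos"],np.degrees(s["eef_rot"]),s["finger_gap"],s["moment"])
E
```

```text
wrist dial_grip [544.8 -44.7 110.8] 0.61
wrist dial [548.7 -43.7  84.8] 0.95
wrist mill_axis [551.3 -40.3  80.8] 0.75
wrist lock_tab [525.   40.6  91.4] 0.97
4.1 [550.67294296 -41.53946168 263.46272841] [ 1.79942731e+02 -4.13135036e-02  4.76902371e+01] 47.16724899000927 [-0.06621272 -0.05756374 -0.00402261]
```

View pics/e.png

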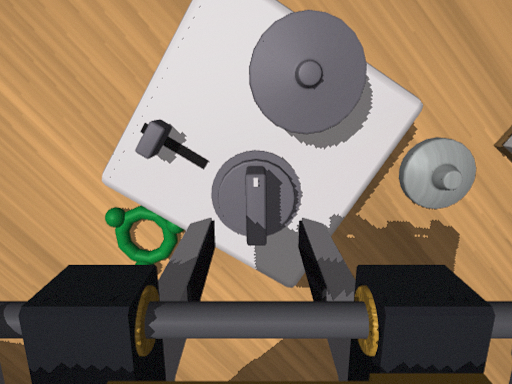

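The bar is vertical and centred at column 256, with its nib at (256,183), so it lines up with the tool. I'll descend and grip it lightly.

Emit:
send_rows([
  [[0,0,-25],0,0],
  [[0,0,-25],0,0],
  [[0,0,-19],0,0],
  [[0,0,0],0,0.5],
  [[0,0,0],0,1],
  [[0,0,0],0,1],
  [[0,0,0],0,1],
  [[0,0,0],0,1],
  [[0,0,0],0,1],
  [[0,0,0],0,1],
], squeeze=14)

```text
clock: 5.1
eef_pos: [550.6, -41.2, 194.6]
eef_rot: [3.141, -0.001, 0.832]
wrist_force: [-2.9, 3.7, 6.5]
finger_gap: 14.0
finger_force: 14.0
```

```bash
cat > r.py <<'E'
from cell import read_state
import numpy as np
s=read_state();print(s["clock"],s["eef_pos"].round(2),"yaw",np.degrees(s["eef_rot"][2]).round(2),"gap",round(s["finger_gap"],1),"ff",round(s["finger_force"],1),"F",s["wrist_force"].round(2),"M",s["moment"].round(3))
E
python3 r.py
```

```text
5.1 [550.56 -41.16 194.63] yaw 47.7 gap 14.0 ff 14.0 F [-2.95  3.72  6.47] M [ 0.666  0.633 -0.04 ]
```

Emit:
send_rows([
  [[-0.6,0.8,0.5],0,1],
  [[0,0,0],0,1],
])

```text
clock: 5.3
eef_pos: [550.3, -40.9, 194.7]
eef_rot: [3.14, -0.001, 0.832]
wrist_force: [2.8, -1.8, -0.3]
finger_gap: 13.9
finger_force: 14.0
```

```bash
python3 r.py
```

```text
5.3 [550.3  -40.95 194.68] yaw 47.69 gap 13.9 ff 14.0 F [ 2.8  -1.85 -0.28] M [-0.41  -0.681 -0.097]
```

Emit:
send_rows([
  [[0,0,0],-4,1],
  [[0,0,0],0,1],
])

```text
clock: 5.5
eef_pos: [550.4, -41.0, 194.7]
eef_rot: [3.14, -0.001, 0.761]
wrist_force: [4.3, -3.1, 1.0]
finger_gap: 13.7
finger_force: 14.0
```

```bash
python3 r.py
```

```text
5.5 [550.35 -40.99 194.68] yaw 43.62 gap 13.7 ff 14.0 F [ 4.31 -3.07  1.03] M [-0.58  -0.851  0.033]
```

Emit:
send_rows([
  [[0,0,0],-8,1],
  [[0,0,0],-8,1],
  [[0,0,0],0,1],
  [[0,0,0],0,1],
])

```text
clock: 5.9
eef_pos: [550.5, -41.2, 194.7]
eef_rot: [3.14, -0.002, 0.485]
wrist_force: [6.8, -5.5, -0.4]
finger_gap: 14.2
finger_force: 14.0
```

```bash
python3 r.py
```

```text
5.9 [550.49 -41.24 194.68] yaw 27.78 gap 14.2 ff 14.0 F [ 6.75 -5.47 -0.37] M [-0.955 -1.142 -0.071]
```

Emit:
send_rows([
  [[0.7,-0.6,0],0,1],
  [[0,0,0],0,1],
])

```text
clock: 6.1
eef_pos: [550.8, -41.4, 194.6]
eef_rot: [3.141, -0.001, 0.484]
wrist_force: [1.3, -1.0, 4.2]
finger_gap: 13.7
finger_force: 14.0
```

```bash
python3 r.py
```

```text
6.1 [550.77 -41.4  194.64] yaw 27.76 gap 13.7 ff 14.0 F [ 1.28 -0.99  4.19] M [-0.264 -0.262 -0.031]
```

Emit:
send_rows([
  [[0,0,0],-4,1],
  [[0,0,0],0,1],
])

```text
clock: 6.3
eef_pos: [550.8, -41.4, 194.6]
eef_rot: [3.141, -0.001, 0.413]
wrist_force: [1.9, -2.3, 5.9]
finger_gap: 14.0
finger_force: 14.0
```

```bash
python3 r.py
```

```text
6.3 [550.79 -41.43 194.63] yaw 23.66 gap 14.0 ff 14.0 F [ 1.93 -2.33  5.92] M [-0.489 -0.303  0.03 ]
```

Emit:
send_rows([
  [[0,0,0],-4,1],
  [[0,0,0],0,1],
])

```text
clock: 6.5
eef_pos: [550.8, -41.5, 194.6]
eef_rot: [3.141, -0.001, 0.344]
wrist_force: [2.6, -3.2, 5.6]
finger_gap: 14.0
finger_force: 14.0
```

```bash
python3 r.py
```

```text
6.5 [550.8  -41.51 194.63] yaw 19.69 gap 14.0 ff 14.0 F [ 2.59 -3.17  5.62] M [-0.601 -0.34  -0.019]
```

Emit:
send_rows([
  [[0,0,0],-4,1],
  [[0,0,0],0,1],
])

```text
clock: 6.7
eef_pos: [550.8, -41.6, 194.6]
eef_rot: [3.141, -0.001, 0.274]
wrist_force: [1.7, -4.0, 4.0]
finger_gap: 13.8
finger_force: 14.0
```

```bash
python3 r.py
```

```text
6.7 [550.83 -41.58 194.64] yaw 15.68 gap 13.8 ff 14.0 F [ 1.7  -4.03  3.96] M [-0.76  -0.281  0.007]
```

Emit:
send_rows([
  [[0,0,0],-4,1],
  [[0,0,0],0,1],
])

```text
clock: 6.9
eef_pos: [550.8, -41.7, 194.6]
eef_rot: [3.141, -0.001, 0.204]
wrist_force: [2.2, -4.1, 5.6]
finger_gap: 13.7
finger_force: 14.0
```

```bash
python3 r.py
```

```text
6.9 [550.84 -41.66 194.64] yaw 11.68 gap 13.7 ff 14.0 F [ 2.21 -4.11  5.56] M [-0.807 -0.415 -0.008]
```

```bash
cat > r.py <<'E'
from cell import read_state,camera
import numpy as np
M=[];F=[]
for i in range(7):
    s=read_state();M.append(s["moment"]);F.append(s["wrist_force"])
    if i<6: camera("wrist")
M=np.array(M);F=np.array(F)
print(round(s["clock"],2),s["eef_pos"].round(2),"yaw",np.degrees(s["eef_rot"][2]).round(2),"gap",round(s["finger_gap"],1),"F",F.mean(0).round(2),"Mz",M[:,2].mean().round(3),"sd",M[:,2].std().round(3))
E
python3 r.py
```

```text
7.2 [550.84 -41.66 194.64] yaw 11.82 gap 14.1 F [ 2.05 -4.5   5.39] Mz -0.021 sd 0.036
```

Emit:
send_rows([
  [[0.2,-0.3,0.3],-4,1],
  [[0,0,0],0,1],
])

```text
clock: 7.4
eef_pos: [550.9, -41.8, 194.7]
eef_rot: [3.141, -0.001, 0.135]
wrist_force: [2.2, -3.4, 3.3]
finger_gap: 13.7
finger_force: 14.0
```

```bash
python3 r.py
```

```text
7.7 [550.9  -41.81 194.63] yaw 7.82 gap 13.8 F [ 2.1  -4.22  4.51] Mz -0.029 sd 0.046
```

Emit:
send_rows([
  [[0,0,0],-3,1],
  [[0,0,0],0,1],
])

```text
clock: 7.9
eef_pos: [550.9, -41.8, 194.7]
eef_rot: [3.141, -0.001, 0.082]
wrist_force: [3.1, -5.1, 3.2]
finger_gap: 13.9
finger_force: 14.0
```

```bash
python3 r.py
```

```text
8.2 [550.92 -41.84 194.65] yaw 4.83 gap 14.2 F [ 2.25 -4.78  4.19] Mz 0.04 sd 0.034
```

Emit:
send_rows([
  [[0,0,0],-1,1],
  [[0,0,0],0,1],
])

```text
clock: 8.4
eef_pos: [550.9, -41.9, 194.6]
eef_rot: [3.141, -0.0, 0.066]
wrist_force: [2.1, -5.4, 5.5]
finger_gap: 13.9
finger_force: 14.0
```

```bash
sed -i 's/range(7)/range(9)/;s/i<6/i<8/' r.py; python3 r.py
```

```text
8.8 [550.93 -41.85 194.67] yaw 3.83 gap 13.9 F [ 2.48 -5.44  4.91] Mz 0.054 sd 0.028
```

Emit:
send_rows([
  [[0.1,-0.2,0],-1.5,1],
  [[0,0,0],0,1],
])

```text
clock: 9.0
eef_pos: [551.0, -41.9, 194.6]
eef_rot: [3.141, -0.0, 0.039]
wrist_force: [1.4, -4.4, 6.2]
finger_gap: 13.7
finger_force: 14.0
```

```bash
python3 r.py
```

```text
9.4 [550.96 -41.95 194.65] yaw 2.27 gap 14.2 F [ 1.59 -4.46  5.32] Mz 0.03 sd 0.032
```

Emit:
send_rows([
  [[0.1,-0.2,0],-3,1],
  [[0,0,0],0,1],
])

```text
clock: 9.6
eef_pos: [551.0, -42.0, 194.6]
eef_rot: [3.142, -0.0, -0.015]
wrist_force: [1.1, -4.7, 6.2]
finger_gap: 14.2
finger_force: 14.0
```

```bash
python3 r.py
```

```text
10.0 [551.02 -42.06 194.65] yaw -0.73 gap 13.8 F [ 1.22 -3.77  5.47] Mz 0.013 sd 0.024
```

The torque is falling off, so that was a click. On to rest 3.

Emit:
send_rows([
  [[0,-0.2,0],-4,1],
  [[0,-0.2,0],-4,1],
  [[0,0,0],-3.5,1],
  [[0,0,0],0,1],
])

```text
clock: 10.4
eef_pos: [551.0, -42.4, 194.6]
eef_rot: [-3.142, 0.0, -0.216]
wrist_force: [0.5, -2.6, 6.8]
finger_gap: 14.0
finger_force: 14.0
```

```bash
python3 r.py
```

```text
10.8 [550.99 -42.38 194.66] yaw -12.24 gap 13.6 F [ 0.72 -3.31  6.55] Mz -0.052 sd 0.018
```

Emit:
send_rows([
  [[0,0,0],-3,1],
  [[0,0,0],0,1],
])

```text
clock: 11.0
eef_pos: [551.0, -42.4, 194.6]
eef_rot: [3.142, 0.0, -0.268]
wrist_force: [0.2, -4.8, 6.2]
finger_gap: 14.0
finger_force: 14.0
```

```bash
python3 r.py
```

```text
11.4 [550.96 -42.43 194.64] yaw -15.23 gap 13.9 F [ 0.37 -3.56  6.44] Mz 0.047 sd 0.027
```

Emit:
send_rows([
  [[0,0,0],-1,1],
  [[0,0,0],0,1],
])

```text
clock: 11.6
eef_pos: [551.0, -42.4, 194.6]
eef_rot: [3.141, 0.0, -0.284]
wrist_force: [0.1, -4.2, 7.8]
finger_gap: 13.9
finger_force: 14.0
```

```bash
python3 r.py
```

```text
12.0 [550.96 -42.44 194.63] yaw -16.22 gap 14.2 F [ 0.37 -3.98  6.89] Mz 0.06 sd 0.025
```

Emit:
send_rows([
  [[0,0,0],-1,1],
  [[0,0,0],0,1],
])

```text
clock: 12.2
eef_pos: [551.0, -42.5, 194.6]
eef_rot: [3.141, 0.0, -0.301]
wrist_force: [1.5, -4.3, 7.4]
finger_gap: 13.8
finger_force: 14.0
```

```bash
python3 r.py
```

```text
12.6 [550.94 -42.46 194.62] yaw -17.23 gap 14.4 F [ 0.23 -3.89  6.81] Mz 0.085 sd 0.023
```

Emit:
send_rows([
  [[0,0,0],-0.6,1],
  [[0,0,0],0,1],
])

```text
clock: 12.8
eef_pos: [550.9, -42.5, 194.6]
eef_rot: [3.141, 0.0, -0.311]
wrist_force: [0.8, -3.6, 5.5]
finger_gap: 14.1
finger_force: 14.0
```

```bash
python3 r.py
```

```text
13.2 [550.94 -42.47 194.65] yaw -17.83 gap 14.0 F [ 0.53 -3.97  6.37] Mz 0.093 sd 0.019
```

Emit:
send_rows([
  [[0,0,0],-0.8,1],
  [[0,0,0],0,1],
])

```text
clock: 13.4
eef_pos: [550.9, -42.5, 194.6]
eef_rot: [3.141, 0.0, -0.325]
wrist_force: [-0.5, -4.3, 8.5]
finger_gap: 14.1
finger_force: 14.0
```

```bash
python3 r.py; python3 -c "
from h import *
p=camera('wrist');cv2.imwrite('pics/f.png',cv2.resize(p['color'][120:270,160:350],None,fx=4,fy=4,interpolation=cv2.INTER_CUBIC))"
```

```text
13.8 [550.93 -42.48 194.62] yaw -18.62 gap 13.8 F [ 0.02 -3.96  6.71] Mz 0.11 sd 0.036
```

View pics/f.png

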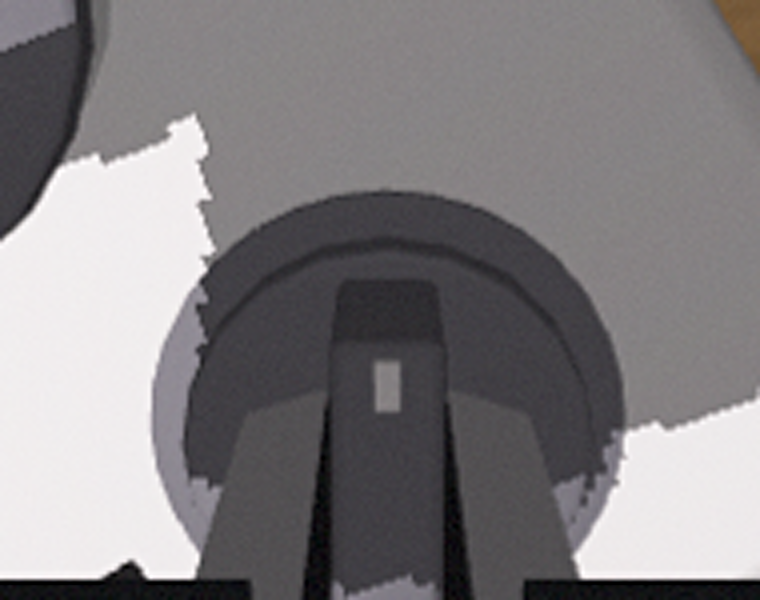

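Emit:
send_rows([
  [[0,0,0],-0.8,1],
  [[0,0,0],0,1],
])

```text
clock: 14.05
eef_pos: [550.9, -42.5, 194.6]
eef_rot: [3.141, 0.0, -0.339]
wrist_force: [0.3, -3.4, 6.3]
finger_gap: 14.2
finger_force: 14.0
```

```bash
python3 r.py
```

```text
14.45 [550.94 -42.48 194.65] yaw -19.42 gap 13.7 F [ 0.18 -4.11  6.2 ] Mz 0.12 sd 0.026
```

Emit:
send_rows([
  [[0,0,0],-1,1],
  [[0,0,0],0,1],
])

```text
clock: 14.65
eef_pos: [550.9, -42.5, 194.7]
eef_rot: [3.141, 0.0, -0.357]
wrist_force: [0.9, -4.5, 6.3]
finger_gap: 14.2
finger_force: 14.0
```

```bash
python3 r.py
```

```text
15.05 [550.92 -42.49 194.62] yaw -20.42 gap 13.5 F [ 0.2  -4.17  6.5 ] Mz 0.144 sd 0.026
```

Mz is 0.144 and still rising 8° past the rest, well above any click, so this is the stop. It was 3 clicks from the start, so three clicks back puts the dial at about 47.6°.

Emit:
send_rows([
  [[0,0.1,0],5.7,1],
  [[0,0.1,0],5.7,1],
  [[0,0.1,0],5.7,1],
  [[0,0.1,0],5.7,1],
  [[0,0.1,0],5.7,1],
  [[0,0.1,0],5.7,1],
  [[0,0.1,0],5.7,1],
  [[0,0.1,0],5.7,1],
  [[0,0.1,0],5.7,1],
  [[0,0.1,0],5.7,1],
  [[0,0,0],5.7,1],
  [[0,0,0],5.7,1],
])

```text
clock: 16.25
eef_pos: [550.7, -41.1, 194.6]
eef_rot: [-3.14, 0.0, 0.841]
wrist_force: [-2.3, 0.5, 9.1]
finger_gap: 14.0
finger_force: 14.0
```

```bash
python3 r.py
```

```text
16.65 [550.7  -41.06 194.61] yaw 47.97 gap 14.3 F [-2.21 -0.6   8.67] Mz -0.041 sd 0.04
```

Emit:
send_rows([
  [[0,0,0],0,0],
  [[0,0,0],0,0],
  [[0,0,0],0,0],
  [[0,0,0],0,0],
  [[0,0,30],0,0],
  [[0,0,40],0,0],
  [[0,0,0],0,0],
  [[0,0,0],0,0],
])

```text
clock: 17.45
eef_pos: [551.0, -41.4, 264.8]
eef_rot: [3.141, -0.001, 0.836]
wrist_force: [0.4, 1.1, -0.8]
finger_gap: 47.2
finger_force: 0.0
```

```bash
python3 r.py; python3 - <<'E'
from h import *
P=look(["lock_tab","mill_axis"],("wrist",))
cv2.imwrite("pics/g.png",P["wrist"]["color"])
E
```

```text
17.85 [550.93 -41.43 263.92] yaw 47.89 gap 47.2 F [-0.26  0.17 -0.11] Mz -0.008 sd 0.034
wrist lock_tab [526.   38.8  88. ] 0.75
wrist mill_axis [548.5 -41.9  82.8] 0.89
```

View pics/g.png

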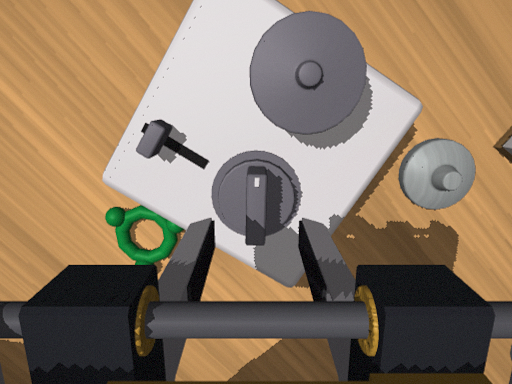

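The dial is back at its starting orientation (bar vertical at column 256), three clicks off the stop. Next is the tab: close the fingers and go to its outer side.

Emit:
send_rows([
  [[-8,28,0],-8,1],
  [[-8,28,0],-8,1],
  [[-8,28,0],-8,1],
  [[-7,26,0],-8,1],
  [[0,0,-20],0,1],
  [[0,0,-20],0,1],
  [[0,0,0],0,1],
  [[0,0,0],0,1],
  [[0,0,0],0,1],
])

```text
clock: 18.9
eef_pos: [520.4, 68.4, 225.5]
eef_rot: [3.141, -0.001, 0.277]
wrist_force: [0.8, -0.2, -0.3]
finger_gap: 0.2
finger_force: 0.0
```

```bash
python3 r.py; python3 - <<'E'
from h import *
P=look(["lock_tab","mill_axis"],("wrist",))
cv2.imwrite("pics/i.png",P["wrist"]["color"])
E
```

```text
19.3 [520.02  68.55 224.57] yaw 15.89 gap 0.3 F [-0.2   0.12  0.06] Mz -0.011 sd 0.041
wrist lock_tab [525.3  38.6  90.8] 0.94
wrist mill_axis [548.  -42.6  81.9] 0.64
```

View pics/i.png

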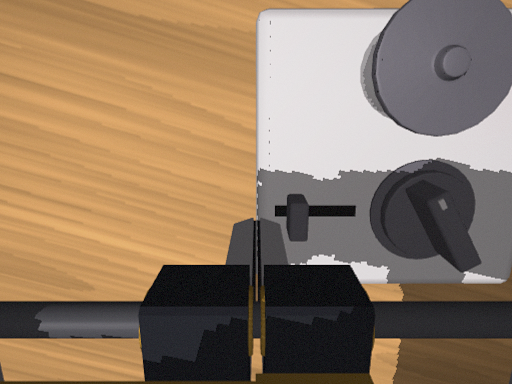

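The closed fingertips are at (256,225), to the left (outer side) of the tab at (297,217), and the slot is level at row 211. I'll descend and push.

Emit:
send_rows([
  [[0,0,-19],0,1],
  [[0,0,-19],0,1],
  [[0,0,0],0,1],
  [[1.1,-3.85,0],0,1],
  [[1.1,-3.85,0],0,1],
  [[1.1,-3.85,0],0,1],
  [[1.1,-3.85,0],0,1],
  [[1.1,-3.85,0],0,1],
  [[1.1,-3.85,0],0,1],
  [[0,0,0],0,1],
])

```text
clock: 20.45
eef_pos: [526.7, 44.9, 186.5]
eef_rot: [3.141, 0.0, 0.277]
wrist_force: [-0.5, -0.4, -0.6]
finger_gap: 0.4
finger_force: 0.0
```

```bash
python3 r.py; python3 - <<'E'
from h import *
look(["lock_tab","mill_axis"],("wrist",))
E
```

```text
20.85 [526.56  45.53 186.39] yaw 15.9 gap 0.7 F [ 0.16  0.1  -0.08] Mz 0.008 sd 0.023
wrist lock_tab [530.4  24.8  88.1] 0.64
wrist mill_axis [548.6 -43.3  84.4] 0.56
```

Emit:
send_rows([
  [[0.5,-2,0],0,1],
  [[0.5,-2,0],0,1],
  [[0,0,0],0,1],
])

```text
clock: 21.3
eef_pos: [527.7, 41.4, 186.5]
eef_rot: [-3.141, -0.0, 0.277]
wrist_force: [-0.2, 1.1, -0.4]
finger_gap: 0.6
finger_force: 0.7
```

```bash
python3 r.py
```

```text
21.7 [527.6   41.42 186.46] yaw 15.89 gap 0.5 F [ 0.67  0.65 -0.14] Mz -0.007 sd 0.031
```

Emit:
send_rows([
  [[0.3,-1,0],0,1],
  [[0.3,-1,0],0,1],
  [[0,0,0],0,1],
])

```text
clock: 22.0
eef_pos: [527.8, 40.9, 186.5]
eef_rot: [-3.139, 0.0, 0.278]
wrist_force: [-4.4, 14.3, 3.7]
finger_gap: 0.5
finger_force: 7.6
```

```bash
python3 r.py
```

```text
22.4 [527.8   40.87 186.5 ] yaw 15.91 gap 0.5 F [-3.94 13.96  3.18] Mz -0.014 sd 0.029
```

The tab is firmly against its end, with 14 N built up. I'll back away and lift clear.

Emit:
send_rows([
  [[-1.5,5,0],0,1],
  [[-1.5,5,0],0,1],
  [[0,0,30],0,1],
  [[0,0,40],0,1],
  [[0,0,40],0,1],
  [[-20,0,0],0,1],
  [[-20,0,0],0,1],
  [[0,0,0],0,1],
  [[0,0,0],0,1],
])

```text
clock: 23.3
eef_pos: [485.5, 49.5, 296.7]
eef_rot: [3.141, -0.001, 0.277]
wrist_force: [-0.4, -0.0, -0.0]
finger_gap: 0.8
finger_force: 0.0
```

```bash
python3 r.py; python3 - <<'E'
from h import *
P=look(["lock_tab","mill_axis"],("wrist",))
cv2.imwrite("pics/j.png",P["wrist"]["color"])
E
```

```text
23.7 [485.39  49.46 296.27] yaw 15.89 gap 0.3 F [ 0.26  0.01 -0.14] Mz 0.002 sd 0.041
wrist lock_tab [528.9  21.8  89.6] 0.71
wrist mill_axis [547.4 -44.9  80. ] 0.86
```

View pics/j.png

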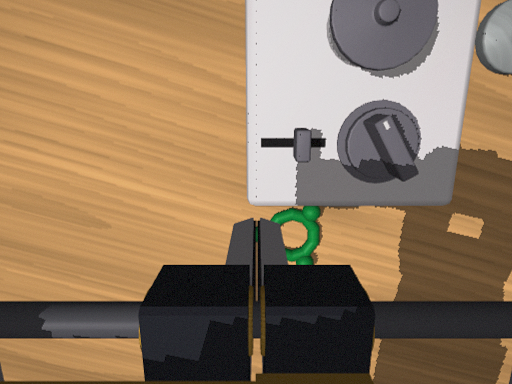

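The tab at (302,143) is about 69 mm from the dial axis, so it is home. The dial is unchanged, with its nib at (387,125), and the arm is clear.

```bash
python3 -c "
from cell import *
print(sign_off())"
```

```text
the job is handed in; nothing more can be done
None
```

I turned the dial clockwise to its stop, three clicks from where it started (about 0.14 N m by the wrist sensor), then back three clicks. I then slid the lock tab home and let go with the arm clear; the job is handed in, but sign-off returned no verdict.

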